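Ready the vacuum packer: tip the filler plate flat and hold the lid shut

ROBOT

A 6-joint arm with a two-finger parallel gripper is mounted at the origin on the work surface. World frame = base frame: x ahead of the robot, y to its left, z up, the work surface at z = 0. Lengths are in mm, angles in rad, forces in N, time in s.
With the tool pointing down it reaches from about 325 to 875 mm from the base axis. Payload 4.4 kg.
Tool frame: the origin (TCP) lies between the finger pads, 19 mm behind the fingertips; this is the grasp point; z points along the fingers, y is the line along which they close (so a half turn about z gives the same grasp; the last joint's range is limited). The gripper opens to 85 mm and grips with 20 to 120 N. Pads are 22 mm wide; open, the fingers measure 114 mm over their backs; the gripper's body (76 mm by 85 mm) begins 54 mm behind the grasp point. The pads swing forward as they close: fully open they stand 13 mm farther back than shut.
Start: joints at [0.969, 0.207, 1.542, -0, 1.393, -0.15], TCP at [251.046, 517.304, 249.982] pointing down, gripper open.
Joint ranges: [-2.73, 2.73], [-0.86, 2.22], [0.23, 2.46], [-1.11, 4.25], [0.08, 2.63], [-2.82, 2.82]. Speed limits (rad/s): [2.79, 2.79, 3.14, 3.14, 3.14, 3.14].

INTERFACE

Orientations are given as a 3x3 rotation matrix whose columns are the frame's x, y, z axes.
In Python, from plant import ctrl, sensors, optics gives the robot as it stands. Calls block until the motion is done:
- ctrl.move_ptp(position, orientation): joint-space move of the TCP to a pose.
- ctrl.move_l(position, rot=None, vel=150, threshold=None): straight line of the TCP; rot=None keeps the orientation; vel is the mean speed in mm/s. With threshold (N) it stops when the force on the tool has changed by that much, and returns True; else False.
- ctrl.set_joints(angles): joint-space move.
- ctrl.gripper_to(opening, force=None): finger opening in mm; force is the grip in N (None keeps the last); returns when the fingers have stopped.
- ctrl.hold(seconds).
- ctrl.solve_ik(position, orientation): joint angles nearest the present ones, or None.
- sensors.read_state(): the state.
- optics.grab_frame(name): name is "scene" or "top" or "wrist"; returns (picture, depth): 420x560x3 uint8, red, green, blue; 420x560 float32, mm along the optical axis (not along the pixel's ray), 0 where there is no reading.
- optics.camera_params(name): a dict with "mtx" (3x3 intrinsics, pixels), "R" (3x3) and "t" (3): a world point X has camera coordinates R X + t; the wrist camera has in their place "T_tool_cam" (4x4, takes a point from camera to tool coordinates, whose origin is the TCP and whose axes are the flange's). Camera axes: x right, y down, z forward; pixel columns grow to the right and rows downward; lengths in mm; the calibration is good to about 2 mm. A picture is of the moment at which its call begins: read the wrist's pose just before it. camera_params takes no time and is no camera call.
A pose or a line that the arm cannot do raises ctrl.MotionError and nothing moves.
- ctrl.finish_job(): hands the job in; it is judged then, once.
The state is a dict: "t": time; "q": joint angles; "qvel": joint speeds; "tau": joint torques, N m; "eef_pos": TCP position; "eef_rot": TCP orientation; "force": force on the tool from outside, world axes, zero at the start; "wrist_torque": the same for the moment, N m; "grip_width": finger opening in mm; "grasp_force": force on a finger pad.
Only numpy, scipy, OpenCV 4.12 (cv2) and the standard library are available. Lean on these libraries where they do the work, as an engineer would, in place of code of your own. Each camera call takes 0.05 s, during which the arm holds its last target. There are 200 camera calls.

TASK

Get the vacuum packer ready to pump: push the white filler plate over so that it lies flat on the chamber floor, then push the sprung lid down fully shut and keep pressing it there with the fingertips on the yellow pad in the middle of its grip bar. Use fingertips or the outside of the fingers only, never lift the plate, and leave the other kitchen things where they stand. The program finishes while still holding the lid shut.

Things in the scene. Friction and masses are not known exactly. Their poses are not given: they have to be found in the camera images.
- packer: Low steel vacuum packer fixed in the counter, 320 (x) x 420 (y) x 100 mm high; origin at the centre of its underside, at counter level; x points to its hinge side (away from the robot at yaw 0), z up. White control panel 13 mm out from its front (-x) face. Open chamber 220 (x) x 340 (y) mm centred on the origin, 45 mm deep, its rim 100 mm above the counter.
- chamber_floor (a point): Centre of the chamber's floor, 55 mm above the counter; axes as the packer's.
- lid_hinge (a point): Middle of the lid's hinge line, at x = 125, z = 102 mm in the packer's frame; the hinge line runs along the packer's y. Axes as the packer's.
- lid (a joint): Lid angle in rad: 0 fully shut, flat on the rim; grows as it opens upwards about its far (+x) edge; starts at 1.15 to 1.35, leaning a little to the robot; stop at 1.45. Hinge friction holds it at the start, but springs lift it again if let go near shut. At the grip bar it takes about 2 to 3 N to move at first, 4 to 7 N when shut.
- lid_grip (a point): Centre of the yellow press pad (50 x 120 mm, flush) in the middle of the lid's black grip bar, on its outer (upper) face, 215 mm from the hinge line. Lid: clear panel in a black frame, 245 mm from hinge line to free edge, 380 wide, 14 thick; inner face in the hinge plane; the bar is the last 60 mm. Axes turn with the lid: z out of the outer face, -x to the free edge.
- plate: White plastic filler plate, loose, 150 (x) x 16 (y) x 120 mm (z), 0.2 to 0.35 kg, first standing on its long edge on the chamber floor, broad faces along the packer's +y and -y (within 7 degrees), top 75 mm above the rim. Origin at the middle of the edge it stands on; z to the other long edge. It may have room to lie flat on one side only.
- plate_center (a point): Centre of the filler plate (60 mm along its z from its origin), axes as the plate's.
- jar: Amber glass jar with a brass lid, 64 mm across, 100 mm high, standing close to the packer's left side; origin at the centre of its underside. Leave alone.
- cup: White ceramic cup, 76 mm across, 80 mm high, standing close to the packer's right side; origin under its centre. Leave alone.
- bowl: Steel bowl, 130 mm across, 60 mm high, on the counter to the left; origin under its centre. Leave alone.
- tub: Clear plastic tub, 110 x 140 x 70 mm, on the counter to the right; origin under its centre. Leave alone.
- shaker: Brass-topped steel shaker, 50 mm across, 90 mm high, on the counter to the left; origin under its centre. Leave alone.
- can: Green can with a paper label, 72 mm across, 90 mm high, on the counter to the right; origin under its centre. Leave alone.
There are look-alikes about, which are no part of the job. Of the things that look like the plate, the middle-sized one is meant.

How it is judged:
By the outcome, as a careful person would: the job done as asked, in the order asked, and still so for the second after the job is handed in, while the arm keeps its last pose, push and grip.
It also fails if it takes over 56 s, if anything falls off the work surface, if the arm or the gripper's body presses on something with over 40 N, if the wrist force passes 120 N, or if a joint passes its speed limit or range.

## Working session

There is one attempt and no reset: what is moved stays moved. The work goes in short steps, each a Python script; the robot and the scene stay as the last script left them, time stands still between calls to the robot, and variables do not carry over. Pictures are saved under pics/ and viewed, at most 10 in all, crops included, and the job is handed in when it is done.

```bash
mkdir -p pics; ls; python3 - <<'E'
from plant import ctrl,sensors,optics
import cv2,numpy as np
for n in("scene","top"):
    p,d=optics.grab_frame(n); cv2.imwrite(f"pics/{n}0.png",p[:,:,::-1]); np.save(f"pics/{n}0.npy",d)
    c=optics.camera_params(n); np.savez(f"pics/{n}cam.npz",**c); print(n,c)
print(sensors.read_state()["t"])
E
```

```text
pics
scene {'mtx': array([[448.05820283,   0.        , 273.31199771],
       [  0.        , 448.05820283, 215.32769668],
       [  0.        ,   0.        ,   1.        ]]), 'R': array([[ 0.99793611,  0.06070855,  0.02092841],
       [ 0.05566357, -0.65531636, -0.75330076],
       [-0.03201707,  0.75291098, -0.65734311]]), 't': array([-509.00047732,   15.96557047, 1611.51587049])}
top {'mtx': array([[462.76122158,   0.        , 273.66621599],
       [  0.        , 462.76122158, 206.99358196],
       [  0.        ,   0.        ,   1.        ]]), 'R': array([[-0.00563376, -0.99980372, -0.0189942 ],
       [-0.9886139 ,  0.00842493, -0.15023842],
       [ 0.15036896,  0.01793153, -0.98846732]]), 't': array([   2.67822698,  519.83415899, 1266.52728721])}
0.1
```

View pics/scene0.png

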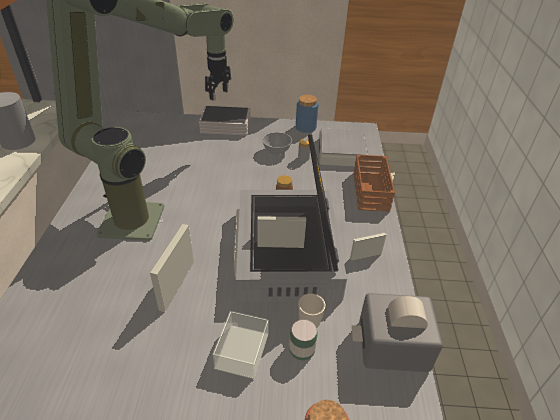

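View pics/top0.png

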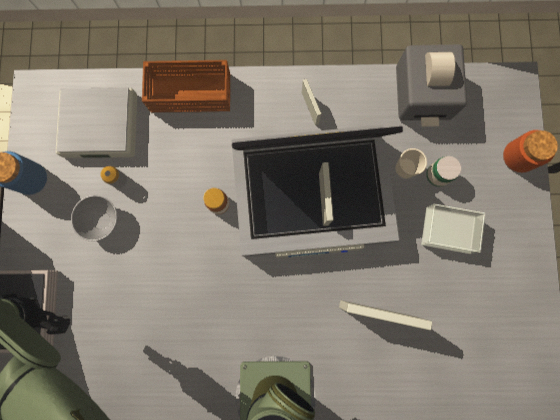

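The scene view shows the plate standing in the chamber (about 282,232), with the lid open at the right of it. In the top view the plate spans (325,163)–(328,222) and the lid bar runs (233,145)–(402,129). There is more room on the image-left (+y) side.

```bash
python3 - <<'E'
import cv2
a=cv2.imread("pics/top0.png")[115:265,220:420]; cv2.imwrite("pics/topc.png",cv2.resize(a,None,fx=4,fy=4,interpolation=cv2.INTER_CUBIC))
a=cv2.imread("pics/scene0.png")[125:305,225:355]; cv2.imwrite("pics/scenec.png",cv2.resize(a,None,fx=3.3,fy=3.3,interpolation=cv2.INTER_CUBIC))
E
```

```text
(no output)
```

View pics/topc.png

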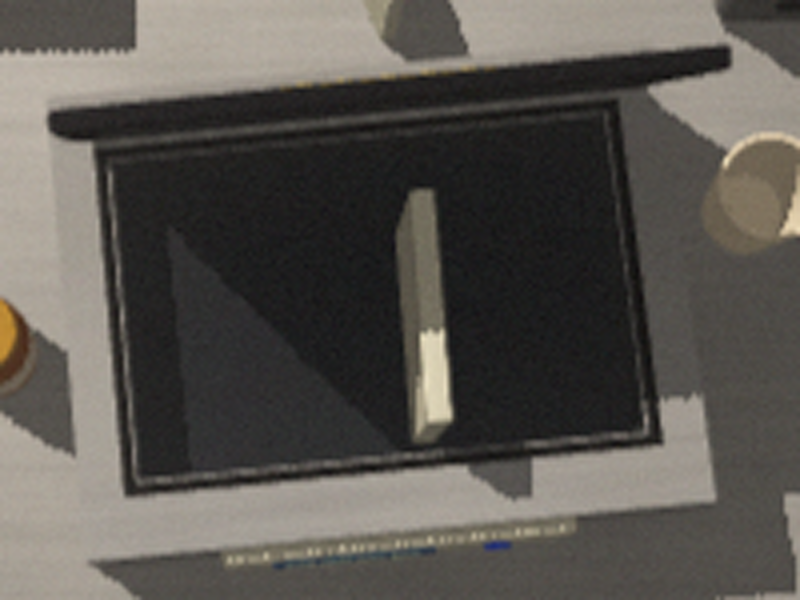

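View pics/scenec.png

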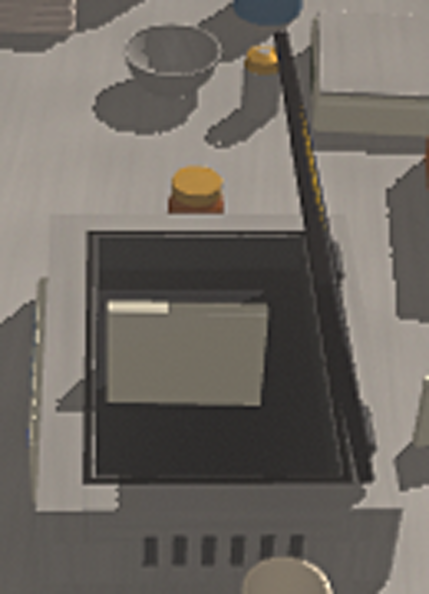

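The top crop gives chamber corners of about (100,150), (615,105), (655,437), (130,490). The plate's top edge runs from (424,190) to (433,425), clearly off-centre towards the cup side. In the scene crop the lid leans up on the right, with the yellow pad at (312,160). Next I measure from depth.

```bash
cat > h.py <<'E'
import numpy as np,cv2
def cloud(c,d):
    v,u=np.indices(d.shape); K=c["mtx"]
    P=np.stack([(u-K[0,2])/K[0,0]*d,(v-K[1,2])/K[1,1]*d,d],-1)
    P=(P-c["t"])@c["R"]; P[d<=0]=np.nan
    return P
E
python3 - <<'E'
from h import *
np.set_printoptions(precision=1,suppress=True)
for n in("top","scene"):
    c=np.load(f"pics/{n}cam.npz"); P=cloud(c,np.load(f"pics/{n}0.npy")); X,Y,Z=np.moveaxis(P,-1,0)
    box=(X>280)&(X<820)&(Y>-330)&(Y<200)
    def rep(name,m,mn=30):
        k,l=cv2.connectedComponents(m.astype(np.uint8))
        for i in range(1,k):
            q=P[l==i]
            if len(q)<mn: continue
            r=cv2.minAreaRect(q[:,:2].astype(np.float32)); print(n,name,len(q),"z",np.percentile(q[:,2],[2,50,98]),"rect",np.array(r[0]),np.array(r[1]),round(r[2],2), "mean",q.mean(0))
    rep("rim",box&(abs(Z-100)<6),200)
    rep("floor",box&(abs(Z-55)<8),300)
    rep("plate",box&(Z>168)&(Z<185))
    rep("lid",box&(Z>220)); rep("lidall",box&(Z>112)&(X>600))
    # rim yellow
    im=cv2.imread(f"pics/{n}0.png"); hsv=cv2.cvtColor(im,cv2.COLOR_BGR2HSV)
    y=(hsv[...,0]>15)&(hsv[...,0]<35)&(hsv[...,1]>120)&box&(Z>200); print(n,"yellow",y.sum(),P[y].mean(0) if y.any() else "",np.ptp(P[y],axis=0) if y.any() else "")
E
```

```text
top rim 482 z [ 96.  100.3 105.1] rect [717.1 -94.5] [ 10.9 419.4] 5.08 mean [716.9 -95.4 100.4]
top rim 6316 z [ 95.7 100.6 105.2] rect [ 547.6 -110.2] [291.8 420.8] 5.05 mean [ 515.6 -113.7  100.6]
top rim 331 z [ 95.8 100.4 105.1] rect [539.5 161.4] [55.1 54.1] 57.96 mean [538.8 160.8 100.3]
top floor 8578 z [50.8 56.  61.4] rect [ 565.2 -108.9] [216.4 340.3] 5.15 mean [ 564.4 -106.6   56.1]
top plate 385 z [169.  175.3 179.9] rect [ 540.3 -139.1] [148.9  16.4] 3.15 mean [ 539.6 -138.8  175.2]
top lid 1217 z [289.3 340.4 344.7] rect [ 636.7 -102.7] [ 29.6 378.8] 5.63 mean [ 631.1 -103.3  337.1]
top lidall 1464 z [135.3 339.8 344.6] rect [ 654.  -100.6] [ 60.5 380.1] 4.98 mean [ 638.3 -102.8  306.6]
top lidall 51 z [114.9 175.4 179.8] rect [ 607.7 -135.2] [16.2 13.9] 88.85 mean [ 607.7 -133.6  167. ]
top yellow 0  
scene rim 3623 z [ 94.8  99.  103.4] rect [ 561.6 -111.6] [320.7 426. ] 4.92 mean [ 545.1 -155.    99.1]
scene floor 2882 z [49.9 54.7 61.2] rect [559.6 -88. ] [219.4 311. ] 5.11 mean [ 570.5 -110.8   54.8]
scene floor 322 z [47.5 54.8 62.7] rect [ 599.5 -318. ] [279.    9.1] 5.01 mean [ 603.5 -317.8   55. ]
scene plate 220 z [168.4 173.1 176.5] rect [ 539.2 -143.6] [147.7  23.1] 4.02 mean [ 540.  -144.3  172.9]
scene lid 626 z [228.  337.9 342.4] rect [ 644.8 -106.2] [ 43.7 383.2] 5.34 mean [ 642.1 -172.8  319. ]
scene lidall 901 z [114.1 314.5 342.2] rect [ 663.  -104.6] [ 79.4 383.2] 5.23 mean [ 656.5 -177.1  269.6]
scene lidall 88 z [112.6 147.  175.3] rect [ 608.8 -139.7] [21.8 14.8] 71.31 mean [ 607.3 -143.9  147.5]
scene yellow 26 [ 642.6 -109.7  320.8] [ 16.1 238.8 115.3]
```

```bash
cat >> h.py <<'E'
from plant import ctrl,sensors,optics
O=np.array([562.5,-109.5,0]); YAW=0.088
A=np.array([[np.cos(YAW),-np.sin(YAW),0],[np.sin(YAW),np.cos(YAW),0],[0,0,1]])
def W(x,y,z): return O+A@np.array([x,y,z],float)
def rot(tilt,sign,yaw=YAW):
    y=sign*np.array([-np.sin(yaw),np.cos(yaw),0]); f=np.array([np.cos(yaw),np.sin(yaw),0])
    z=np.array([0,0,-1])*np.cos(tilt)+f*np.sin(tilt)
    return np.stack([np.cross(y,z),y,z],1)
def arc(th,dx=0):
    r,t=215,14
    return W(125-r*np.cos(th)+t*np.sin(th)+11*np.sin(th)+dx,0,102+r*np.sin(th)+t*np.cos(th)+19)
E
python3 - <<'E'
from h import *
np.set_printoptions(precision=2,suppress=True)
s=sensors.read_state(); print(s["eef_rot"],s["eef_pos"],s["force"],s["t"])
for sg in(1,-1):
    for n,p,r in(("plate",np.array([528,-190,172.]),rot(.25,sg,.06)),("above",np.array([500,-190,330.]),rot(.25,sg,.06)),
      ("over1",W(-60,0,410),rot(0,sg)),("over2",W(140,0,410),rot(0,sg)),("b",arc(1.45,30),rot(0,sg)),("m",arc(.7),rot(0,sg)),("e",arc(0),rot(0,sg))):
        print(sg,n,p,ctrl.solve_ik(p,r))
E
```

```text
[[-0.9   0.44 -0.  ]
 [ 0.44  0.9  -0.  ]
 [ 0.   -0.   -1.  ]] [250.66 516.75 248.91] [-0.22 -0.06  0.06] 0.1
1 plate [ 528. -190.  172.] [-0.58  0.13  1.82  0.18  0.99 -2.29]
1 above [ 500. -190.  330.] [-0.61 -0.07  1.69  0.16  1.33 -2.27]
1 over1 [ 502.73 -114.77  410.  ] [-0.39  0.    1.44 -0.    1.7  -2.05]
1 over2 [701.96 -97.2  410.  ] [-0.26  0.44  0.91 -0.    1.78 -1.92]
1 b [715.81 -95.97 336.12] [-0.25  0.48  1.   -0.    1.65 -1.91]
1 m [ 539.25 -111.55  270.21] [-0.36  0.14  1.58 -0.    1.42 -2.02]
1 e [ 472.85 -117.41  135.  ] [-0.42  0.15  1.86 -0.    1.13 -2.08]
-1 plate [ 528. -190.  172.] [-0.58  0.13  1.82  0.18  0.99  0.85]
-1 above [ 500. -190.  330.] [-0.61 -0.07  1.69  0.16  1.33  0.87]
-1 over1 [ 502.73 -114.77  410.  ] [-0.39  0.    1.44 -0.    1.7   1.09]
-1 over2 [701.96 -97.2  410.  ] [-0.26  0.44  0.91 -0.    1.78  1.22]
-1 b [715.81 -95.97 336.12] [-0.25  0.48  1.   -0.    1.65  1.23]
-1 m [ 539.25 -111.55  270.21] [-0.36  0.14  1.58 -0.    1.42  1.12]
-1 e [ 472.85 -117.41  135.  ] [-0.42  0.15  1.86 -0.    1.13  1.06]
```

```bash
python3 - <<'E'
from h import *
R=rot(.25,-1,.06)
ctrl.gripper_to(0,40)
ctrl.move_ptp([490,-195,330],R)
ctrl.move_l([528,-195,172],vel=150)
f0=sensors.read_state()["force"]
hit=ctrl.move_l([529,-150,172],vel=40,threshold=1.5)
s=sensors.read_state(); print(hit,s["eef_pos"],s["force"]-f0,s["t"])
y=s["eef_pos"][1]
for k in range(1,5):
    ctrl.move_l([529,y+10*k,172],vel=40); s=sensors.read_state(); print(s["eef_pos"].round(1),(s["force"]-f0).round(2),round(s["t"],2))
ctrl.hold(.5)
p,d=optics.grab_frame("top"); cv2.imwrite("pics/top1.png",cv2.resize(p[100:280,200:440,::-1],None,fx=3,fy=3)); np.save("pics/top1.npy",d)
P=cloud(optics.camera_params("top"),d);X,Y,Z=np.moveaxis(P,-1,0)
E
```

```text
False [ 529.04730834 -150.230173    172.01069876] [-0.09081633 -0.6616784  -0.97027935] 6.0417
[ 529.  -139.9  172. ] [-0.48 -0.32 -0.4 ] 6.43
[ 529.  -129.9  172. ] [-1.13 -0.72 -0.31] 6.83
[ 529.  -119.9  172. ] [ 0.22 -0.56 -1.49] 7.23
[ 529.  -109.9  172. ] [-0.47  0.3  -0.03] 7.63
```

View pics/top1.png

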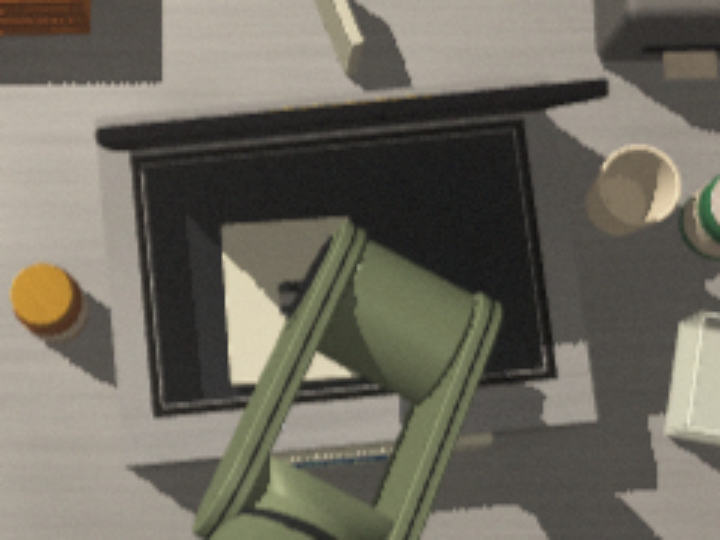

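The picture shows the plate lying in the chamber, spanning about (222,222)–(375,385) with the arm covering part of it. I retreat upwards and check from depth that it is flat.

```bash
python3 - <<'E'
from h import *
np.set_printoptions(precision=1,suppress=True)
ctrl.move_l([500,-110,300],vel=200)
ctrl.move_l(W(-60,0,420),rot(0,-1),vel=200)
for n in("top","scene"):
    p,d=optics.grab_frame(n); P=cloud(optics.camera_params(n),d); Q=(P-O)@A
    X,Y,Z=np.moveaxis(Q,-1,0); m=(abs(X)<105)&(abs(Y)<165)&(Z<110)&(p.min(-1)>90)
    k,l,st,_=cv2.connectedComponentsWithStats(m.astype(np.uint8)); i=1+np.argmax(st[1:,4]); q=Q[l==i]
    c=np.linalg.lstsq(np.c_[q[:,:2],np.ones(len(q))],q[:,2],rcond=None)[0]
    print(n,len(q),np.percentile(q,[1,50,99],axis=0),"slope",c.round(4)*1000, cv2.minAreaRect(q[:,:2].astype(np.float32)))
    m=(Z>300)&(Z<347)&(abs(Y)<185)&(X>30)&(X<120); print("lid edge",Q[m][:,[0,2]].mean(0) if m.any() else 0)
s=sensors.read_state(); print(s["eef_pos"],s["force"],s["t"])
E
```

```text
top 790 [[-97.2  -9.3  60.7]
 [-64.3  31.9  71.3]
 [-10.3  82.3  77. ]] slope [   19.9    -2.2 72381.1] ((-50.22369384765625, 37.18663024902344), (94.54180908203125, 94.66991424560547), 88.1156997680664)
lid edge [ 68.6 339.4]
scene 1177 [[-97.1 -17.4  55.4]
 [-24.5  35.6  69.5]
 [ 48.9 105.3  75.1]] slope [   11.4    12.8 68812.3] ((-23.22540283203125, 54.91817855834961), (147.6046142578125, 149.28077697753906), 89.29180145263672)
lid edge [ 68.7 337.7]
[ 501.8 -114.4  417.4] [-0.4  0.2 -0.9] 9.8417
```

The plate is flat: its top is at about 71 mm, which is the 55 mm floor plus 16 mm. Now the lid.

```bash
python3 - <<'E'
from h import *
np.set_printoptions(precision=1,suppress=True)
R=rot(0,-1)
ctrl.move_l(W(150,0,420),R,vel=200)
ctrl.move_l(arc(1.45,25),vel=150)
f0=sensors.read_state()["force"]
for th in np.r_[1.45,np.arange(1.36,.1,-.08)]:
    ctrl.move_l(arc(th),vel=60)
    s=sensors.read_state(); f=s["force"]-f0; print(round(th,2),s["eef_pos"],f,round(s["t"],1))
    if np.linalg.norm(f)>25: print("STOP"); break
p,d=optics.grab_frame("scene"); cv2.imwrite("pics/scene2.png",cv2.resize(p[40:320,130:430,::-1],None,fx=2,fy=2))
E
```

```text
1.45 [686.1 -98.7 336.9] [1.1 0.2 0.2] 12.3
1.36 [ 666.6 -100.4  334.3] [ 0.7  0.3 -0.3] 12.8
1.28 [ 649.3 -101.8  331.1] [0.3 1.1 0.2] 13.2
1.2 [ 632.3 -103.4  326.4] [0.5 0.  0.1] 13.7
1.12 [ 615.7 -104.8  320.5] [1.1 0.2 0.5] 14.1
1.04 [ 599.6 -106.2  313.3] [0.7 0.5 0. ] 14.6
0.96 [ 584.  -107.6  304.9] [0.5 0.  0.1] 15.0
0.88 [ 569.1 -108.9  295.3] [0.8 0.3 0.1] 15.4
0.8 [ 554.9 -110.2  284.5] [1.2 1.  0.2] 15.9
0.72 [ 541.5 -111.3  272.5] [ 1.9  0.9 -0.6] 16.3
0.64 [ 529.2 -112.4  259.9] [1.3 0.5 1.1] 16.8
0.56 [ 518.1 -113.4  246.4] [1.  0.5 0.1] 17.2
0.48 [ 508.1 -114.3  232.3] [1.8 0.6 0.8] 17.6
0.4 [ 499.1 -115.1  217.3] [2.3 1.2 1.3] 18.1
0.32 [ 491.3 -115.8  201.7] [1.7 1.4 0.3] 18.5
0.24 [ 484.7 -116.4  185.6] [1.4 1.3 1.2] 19.0
0.16 [ 479.4 -116.8  169. ] [2.1 1.4 2. ] 19.4
```

View pics/scene2.png

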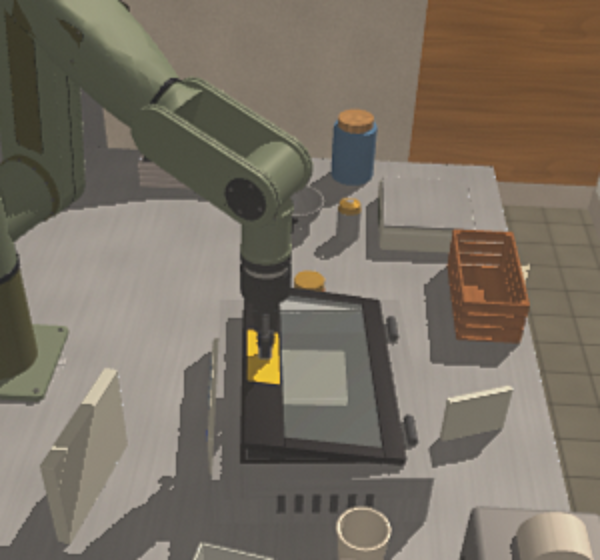

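The picture shows the lid nearly shut, with the fingertips at (264,352) on the yellow pad (248–280, 330–383) and the plate flat under the clear panel. Now I press it shut.

```bash
python3 - <<'E'
from h import *
np.set_printoptions(precision=1,suppress=True)
f0=sensors.read_state()["force"]
ctrl.move_l(arc(.06),vel=50)
p=arc(0); p[2]-=1
print(ctrl.move_l(p-[0,0,14],vel=15,threshold=15))
ctrl.hold(.7)
s=sensors.read_state(); print(s["eef_pos"],p,s["force"],s["force"]-f0,s["t"])
for n in("top","scene"):
    im,d=optics.grab_frame(n); P=cloud(optics.camera_params(n),d); Q=(P-O)@A; X,Y,Z=np.moveaxis(Q,-1,0)
    for a,b in((-120,-105),(-95,-75),(105,120)):
        m=(X>a)&(X<b)&(abs(Y)>75)&(abs(Y)<180)&(Z>90)&(Z<135)&(im.max(-1)<90); print(n,a,m.sum(),np.median(Q[m][:,2]) if m.any() else 0)
cv2.imwrite("pics/scene3.png",cv2.resize(optics.grab_frame("scene")[0][150:310,210:360,::-1],None,fx=3.5,fy=3.5))
E
```

```text
True
[ 473.4 -117.5  132.3] [ 472.8 -117.4  134. ] [-2.4  1.6 11.1] [-3.4  0.3  9.7] 21.9167
top -120 377 113.81283290462856
top -95 493 114.21203653563207
top 105 356 116.2024293509671
scene -120 153 111.8969396116376
scene -95 181 112.87446739543451
scene 105 166 114.88929309693705
```

View pics/scene3.png

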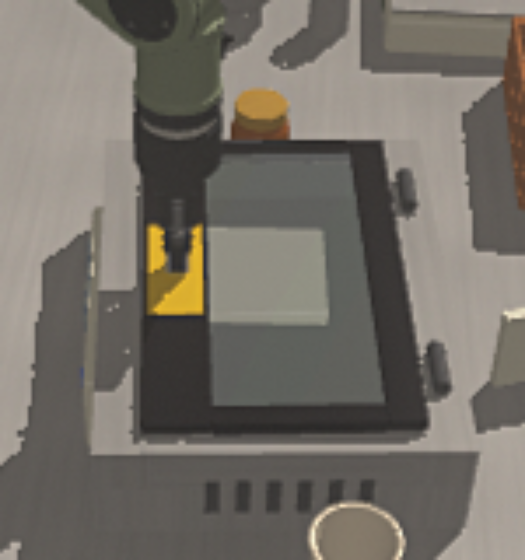

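The lid is flat on the rim and the fingertips, at (178,265), are on the yellow pad. I add a little pressing margin and check that it stays seated.

```bash
python3 - <<'E'
from h import *
s=sensors.read_state(); p=s["eef_pos"].copy(); print(p,s["force"])
print(ctrl.move_l(p-[0,0,6],vel=10,threshold=10)); ctrl.hold(1)
s=sensors.read_state(); print(s["eef_pos"],s["force"],s["t"])
if 10<s["force"][2]<40: print(ctrl.finish_job())
E
```

```text
[ 473.35930834 -117.50417382  132.25900656] [-3.18966274  1.91377564 10.67784051]
True
[ 473.32350948 -117.5041563   131.35858037] [-4.10485017  1.442268   13.86531606] 23.5
the job is handed in; nothing more can be done
None
```

The filler plate lies flat on the chamber floor and the lid is fully shut, held by the fingertips on the yellow pad at about 14 N; I handed the job in at 23.5 s.

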